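# Sort solder cartons by heft: reels to stock, spent ones to recycling

### The arm

A 6-joint arm with a two-finger parallel gripper is mounted at the origin on the work surface. World frame = base frame: x ahead of the robot, y to its left, z up, the work surface at z = 0. Lengths are in mm, angles in rad, forces in N, time in s.
With the tool pointing down it reaches from about 275 to 750 mm from the base axis. Payload 10.2 kg.
Tool frame: the origin (TCP) lies midway between the tips of the shut fingers; the grasp point (between the pads) lies 19 mm behind it; z points along the fingers, y is the line along which they close (so a half turn about z gives the same grasp; the last joint's range is limited). The gripper opens to 85 mm and grips with 20 to 120 N. Pads are 22 mm wide; open, the fingers measure 114 mm over their backs; the gripper's body (76 mm by 85 mm) begins 54 mm behind the grasp point. The pads swing forward as they close: fully open they stand 13 mm farther back than shut.
Start: joints at [-1.564, 0.313, 1.498, -0, 1.331, -0.223], TCP at [119.572, -511.208, 231.294] pointing down, gripper open.
Joint ranges: [-2.94, 2.94], [-0.97, 2.17], [0.19, 2.56], [-1.23, 4.37], [0.02, 3.11], [-2.88, 2.88]. Speed limits (rad/s): [2.39, 2.39, 3.01, 3.14, 3.14, 3.14].

### API

Orientations are given as a unit quaternion [w, x, y, z].
In Python, from rig import sense, capture, finish_job, find_in, place_of gives the robot as it stands. The module is installed in compiled form; this text tells all that it offers.
- The arm moves only by the shell command python3 -m jog 'ROWS' [FORCE]. ROWS is JSON, a list of rows, each an object of numbers: "tx", "ty", "tz": the shift along the tool's x, y, z in mm; "ax", "ay", "az": the turn, a rotation vector about the tool's x, y, z in rad; "jaw": the closure, from -1 (fully open) to 1 (shut), so that 0 is half open. In form: [{"tx": .., "ty": .., "tz": .., "ax": .., "ay": .., "az": .., "jaw": ..}, ...]. A call has 1 to 5 rows; each row shifts and turns the commanded pose from where the row before left it, along the tool's axes as they then stand; what a row does not reach is not made up. A row lasts 1/8 s, in which the tool goes at most 62.5 mm and 10.7 degrees, less where a joint would pass 70% of its speed; a pose out of reach is approached as far as the arm can. A call with a gripper value outside its range is refused whole. The fingers move at their own pace and stop on an object; FORCE is the grip in N (left out, the last holds). Time passes only in rows, so rows that do not move let the fingers close. It gives the time, the measured TCP pose, the force, the opening and the grip force at its end, in the units of the state.
- sense(): the state, without advancing time (a new reading comes with each control period).
- capture(name): name is "side" or "top" or "wrist"; returns a dict with "color" (420x560x3 uint8, red, green, blue), "depth" (420x560 float32, mm along the optical axis (not along the pixel's ray), 0 where there is no reading), "fx", "fy", "cx", "cy" (pixels), "camera_from_world" (4x4, takes a point from world to camera coordinates); the wrist camera has in their place "mount" (4x4, takes a point from camera to tool coordinates, whose origin is the TCP and whose axes are the flange's). Camera axes: x right, y up, looking along -z (the intrinsics and any distortion apply to the point x, -y, -z); pixel columns grow to the right and rows downward; lengths in mm; the calibration is good to about 2 mm. A picture is of the moment at which its call begins: read the wrist's pose just before it.
- finish_job(): hands the job in; it is judged then, once.
Trained networks look in the newest picture that a camera, given by its name, has taken for a name from the list of things; names that differ only in an ending like _2 or _b are one class to them, and where a whole thing is asked for, a point or a joint stands for the part that bears it (a point fixed in the world has none). Each returns a list of dicts, best first, with "conf" (0 to 1); they miss things now and then, are a little off and sometimes report something else, mostly with a low value. They report only what shows in the picture. A call takes as long as a camera call. They do not tell look-alikes from the thing itself.
- find_in(query, camera): "centre" ([column, row] in pixels, amid what is visible of it).
- place_of(query, camera): "centre" ([column, row] in pixels: a listed point, or the origin of a listed thing).
The state is a dict: "time_s": time; "joints": joint angles; "dq": joint speeds; "tau": joint torques, N m; "eef_pos": TCP position; "ee_rot": TCP orientation; "force": force on the tool from outside, world axes, zero at the start; "wrist_torque": the same for the moment, N m; "grip_width": opening from 0.0 (shut) to 1.0 (fully open); "grip_force": force on a finger pad.
Only numpy, scipy, OpenCV 4.12 (cv2) and the standard library are available. Lean on these libraries where they do the work, as an engineer would, in place of code of your own. Each camera call takes 0.05 s, during which the arm holds its last target. There are 200 camera calls.

### The job

The three closed solder cartons on the bench mat look alike, but some hold a reel full of solder and others only the bare spent reel. Lift each one to feel its weight, then stand the heavy ones in the black stock tray and the light ones in the brown cardboard recycling box, upright on the floor and tape side up. The cartons are thin card: grip them gently and set them down rather than dropping them, and leave the multimeter and the bottle as they are.

Things in the scene. Friction and masses are not known exactly. Their poses are not given: they have to be found in the camera images.
- carton_1: closed white carton, blue band low round it, tape over the top, 60 x 60 x 58 mm high; all three look alike. Origin at the centre of its underside, z up, x, y square to its sides. Inside, with 2 mm of play: a reel of solder (370 to 540 g in all) or a bare reel (60 to 85 g in all); names do not tell which. A grip of 10 to 15 N holds it; over 30 N crushes it
- carton_2: closed white carton, blue band low round it, tape over the top, 60 x 60 x 58 mm high; all three look alike. Origin at the centre of its underside, z up, x, y square to its sides. Inside, with 2 mm of play: a reel of solder (370 to 540 g in all) or a bare reel (60 to 85 g in all); names do not tell which. A grip of 10 to 15 N holds it; over 30 N crushes it
- carton_3: closed white carton, blue band low round it, tape over the top, 60 x 60 x 58 mm high; all three look alike. Origin at the centre of its underside, z up, x, y square to its sides. Inside, with 2 mm of play: a reel of solder (370 to 540 g in all) or a bare reel (60 to 85 g in all); names do not tell which. A grip of 10 to 15 N holds it; over 30 N crushes it
- stock_tray: stock tray: shallow black plastic tote with a rim, 250 x 180 x 45 mm high outside, walls and floor 4 mm, open on top, fixed. Origin at the centre of its underside, x along the length, y along the width. Takes three cartons in a row along x
- recycling_box: recycling box: low open box of brown corrugated cardboard with its flaps folded down outside, 250 x 180 x 45 mm high outside, walls and floor 4 mm, open on top, fixed. Origin at the centre of its underside, x along the length, y along the width. Takes three cartons in a row along x
- multimeter: bystander: red multimeter with black face lying on its back, 85 x 180 x 44 mm high, origin at the centre of its underside, 180 mm side along its y
- flux_bottle: bystander: white bottle with red cap, 48 mm across and 115 mm high, standing; origin at the centre of its underside
There are look-alikes about, which are no part of the job. Leave any green or turquoise look-alike of the carton_1 alone. What is shaped like the carton_3 but pink is not meant.

How it is judged:
By the outcome, as a careful person would: the job done as asked, in the order asked, and still so for the second after the job is handed in, with the robot touching nothing.
It also fails if it takes over 69 s, if anything falls off the work surface, if the arm or the gripper's body presses on something with over 40 N, if the wrist force passes 120 N, or if a joint passes its speed limit or range.

## Working session

There is one attempt and no reset: what is moved stays moved. The work goes in short steps, Python scripts to look and compute and a shell command to move; the robot and the scene stay as the last step left them, time stands still between calls to the robot, and variables do not carry over. Pictures are saved under pics/ and viewed, at most 10 in all, crops included, and the job is handed in when it is done.

```bash
mkdir -p pics; cat > h.py <<'E'
import numpy as np, cv2
from rig import *
def px2w(c,u,v,d=None,z=None):
    M=np.linalg.inv(c["camera_from_world"])
    r=np.array([(u-c["cx"])/c["fx"],-(v-c["cy"])/c["fy"],-1.0])
    R,t=M[:3,:3],M[:3,3]
    if z is not None: d=(z-t[2])/(R@r)[2]
    return R@(r*d)+t
def cloud(c):
    h,w=c["depth"].shape; v,u=np.mgrid[:h,:w]; d=c["depth"].astype(float)
    P=np.stack([(u-c["cx"])/c["fx"]*d,-(v-c["cy"])/c["fy"]*d,-d],-1)
    M=np.linalg.inv(c["camera_from_world"]); return P@M[:3,:3].T+M[:3,3]
E
python3 - <<'E'
from h import *
s=sense(); print({k:np.round(v,3).tolist() for k,v in s.items()})
for n in ("top","side"):
    c=capture(n); cv2.imwrite(f"pics/{n}.png",c["color"][:,:,::-1]); P=cloud(c)
    print(n,[k for k in c if k not in("color","depth","camera_from_world")])
    for q in ("carton_1","stock_tray","recycling_box","multimeter","flux_bottle"):
        for r in find_in(q,n):
            u,v=r["centre"]; print(q,round(r["conf"],2),np.round([u,v]),P[int(v),int(u)].round())
E
```

```text
{'time_s': 0.0, 'joints': [-1.564, 0.313, 1.498, 0.0, 1.331, -0.223], 'dq': [0.0, 0.002, -0.001, -0.0, 0.002, 0.002], 'tau': [0.0, -41.227, -25.974, -0.0, 0.004, -0.0], 'eef_pos': [119.585, -510.94, 230.742], 'ee_rot': [-0.001, 0.993, 0.115, 0.0], 'force': [0.943, -1.052, -0.032], 'wrist_torque': [0.025, -0.04, 0.005], 'grip_force': 0.0, 'grip_width': 0.998}
top ['fx', 'fy', 'cx', 'cy']
carton_1 0.92 [308. 306.] [389. -97.  57.]
carton_1 0.86 [268. 262.] [487.  -0.  58.]
carton_1 0.76 [314. 236.] [ 554. -106.   58.]
carton_1 0.74 [252. 203.] [630.  44.  56.]
carton_1 0.68 [215. 242.] [531. 126.  60.]
carton_1 0.56 [191. 173.] [699. 193.  59.]
stock_tray 0.95 [135. 258.] [491. 331.  -0.]
recycling_box 0.55 [408. 271.] [ 475. -350.    3.]
multimeter 0.96 [326. 146.] [ 782. -136.   35.]
flux_bottle 0.8 [236. 151.] [749.  82.  87.]
side ['fx', 'fy', 'cx', 'cy']
carton_1 0.97 [253. 222.] [630.  68.  59.]
carton_1 0.92 [300. 257.] [521. 149.  56.]
carton_1 0.92 [364. 194.] [404. -65.  57.]
carton_1 0.92 [199. 274.] [705. 219.  57.]
carton_1 0.89 [297. 182.] [559. -80.  58.]
carton_1 0.61 [318. 214.] [500.  18.  55.]
stock_tray 0.79 [309. 351.] [484. 320.   4.]
recycling_box 0.96 [336. 135.] [ 482. -378.    1.]
multimeter 0.89 [210. 175.] [ 774. -101.   37.]
flux_bottle 0.97 [189. 227.] [758. 110.  66.]
flux_bottle 0.43 [301. 258.] [519. 151.  59.]
```

View pics/top.png

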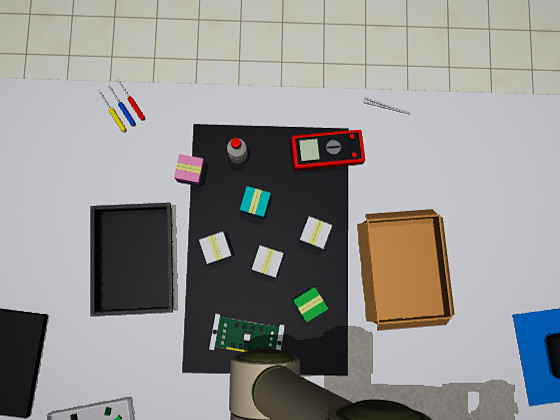

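View pics/side.png

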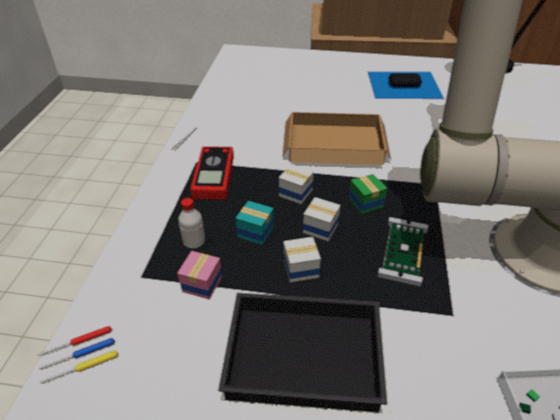

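Top view: six carton shapes. White ones are at (215,247), (268,261) and (316,232); green (310,305), turquoise (255,201) and pink (189,169) are look-alikes. The white ones fit the description. Next I'll measure poses and make one enlarged crop to confirm.

```bash
python3 - <<'E'
from h import *
c=capture("top"); P=cloud(c); im=c["color"]
cv2.imwrite("pics/crop.png",cv2.resize(im[180:330,180:350,::-1],None,fx=4,fy=4,interpolation=cv2.INTER_CUBIC))
def rect(pts,n):
    (x,y),(w,h),a=cv2.minAreaRect(pts[:,:2].astype(np.float32)); print(n,len(pts),np.round([x,y,w,h,a],1),"z",np.median(pts[:,2]).round(1))
for n,(u,v) in dict(A=(215,247),B=(268,261),C=(316,232)).items():
    w=P[v-28:v+28,u-28:u+28].reshape(-1,3); 
    ctr=P[v,u]; m=(w[:,2]>51)&(w[:,2]<66)&(np.hypot(*(w[:,:2]-ctr[:2]).T)<50); rect(w[m],n)
for n,b in dict(tray=(80,190,185,325),box=(350,195,460,335)).items():
    w=P[b[1]:b[3],b[0]:b[2]].reshape(-1,3)
    m=(w[:,2]>38)&(w[:,2]<55); rect(w[m],n)
    m=(abs(w[:,2]-4)<8); 
    print(np.round(w[m].mean(0)))
w=c["camera_from_world"];print(np.linalg.inv(w)[:3,3].round())
# silhouettes refined from side cam
c=capture("side");P=cloud(c)
for n,(u,v) in dict(A=(302,250),B=(322,210),C=(297,176)).items():
    w=P[v-30:v+30,u-30:u+30].reshape(-1,3); ctr=P[v,u]
    m=(w[:,2]>53)&(w[:,2]<66)&(np.hypot(*(w[:,:2]-ctr[:2]).T)<55); rect(w[m],n)
for n,b in dict(tray=(220,285,390,415),box=(280,105,395,170)).items():
    w=P[b[1]:b[3],b[0]:b[2]].reshape(-1,3)
    m=(w[:,2]>40)&(w[:,2]<52); rect(w[m],n)
s=sense();print(s["ee_rot"],s["force"])
E
```

```text
A 645 [518.2 127.4  60.5  60.   20.7] z 56.9
B 641 [489.2   1.7  59.4  59.9  73.1] z 56.8
C 631 [ 560.5 -112.1   59.9   60.9   70.4] z 57.1
tray 1758 [488.3 327.8 263.6 194.4   4. ] z 43.8
[493. 332.   2.]
box 1205 [ 480.7 -337.   261.9  193.6    6.1] z 42.9
[ 495. -343.    2.]
[ 449.    9. 1218.]
A 720 [521.7 129.6  60.9  64.9  20.8] z 56.9
B 556 [492.3   3.4  65.5  61.1  72.8] z 56.8
C 439 [ 563.8 -109.9   63.    61.6   68.8] z 56.8
tray 3213 [491.5 329.  263.5 195.8   3.9] z 43.9
box 590 [ 483.5 -335.3  256.   192.7    5.7] z 42.7
[-2.40602439e-06  9.93407379e-01  1.14637602e-01 -1.89858913e-05] [-0.311034   -0.78829606  0.02796285]
```

View pics/crop.png

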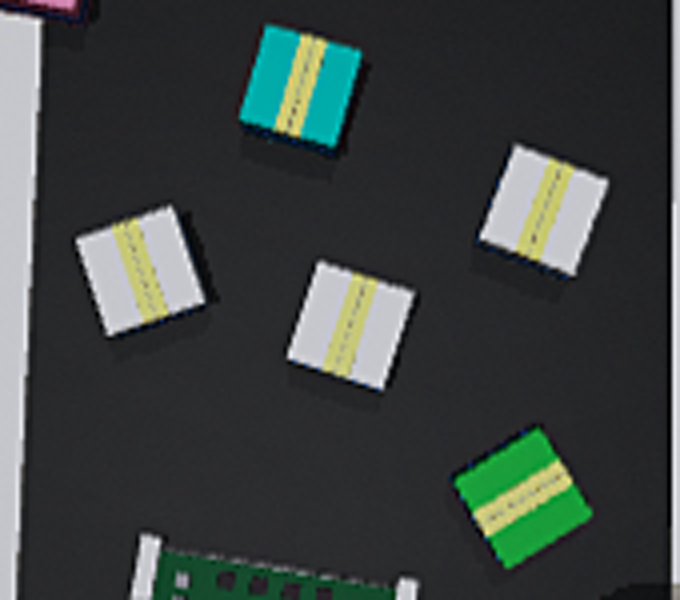

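The crop confirms three white cartons: A about (215,247), B (268,261), C (316,232), all lying free. Green and turquoise stay. Averaging both cameras gives A (520,128.5,20.7°), B (490.7,2.5,-17°), C (562,-111,-20°), tray (490,328,4°) and box (482,-336,6°).

```bash
cat > g.py <<'E'
import sys
from h import *
def st():
    s=sense(); w,x,y,z=s["ee_rot"]; R=cv2.Rodrigues(np.zeros(3))[0]
    from scipy.spatial.transform import Rotation as T
    return s,T.from_quat([x,y,z,w])
def go(x,y,z,psi):
    from scipy.spatial.transform import Rotation as T
    s,R=st(); p=np.radians(psi)
    G=T.from_matrix(np.array([[np.cos(p),np.sin(p),0],[np.sin(p),-np.cos(p),0],[0,0,-1.]]))
    print("t",round(s["time_s"],2),"pos",np.round(s["eef_pos"],1),"turn",(R.inv()*G).as_rotvec().round(3),"then shift",G.inv().apply(np.array([x,y,z])-s["eef_pos"]).round(1),
     "F",np.round(s["force"],2),"grip",round(s["grip_force"],1),round(s["grip_width"],3))
if __name__=="__main__": go(*map(float,sys.argv[1:5]))
E
python3 g.py 562 -111 130 -20
```

```text
t 0.7 pos [ 119.5 -511.2  231.3] turn [0.    0.    0.579] then shift [ 278.9 -527.4  101.3] F [-0.31 -0.79  0.03] grip 0.0 1.001
```

```bash
python3 -m jog '[{"az":0.145,"tz":20},{"az":0.145,"tz":20},{"az":0.145,"tz":20},{"az":0.145,"tz":20},{"jaw":-1}]' 20; python3 g.py 562 -111 130 -20
```

```text
t 0.7 pos [ 119.5 -511.2  231.3] turn [0.    0.    0.579] then shift [ 278.9 -527.4  101.3] F [-0.31 -0.79  0.03] grip 0.0 1.001schema error: expected keys tx, ty, tz, ax, ay, az, jaw
```

```bash
python3 -m jog '[{"tx":0,"ty":0,"tz":20,"ax":0,"ay":0,"az":0.145,"jaw":-1},{"tx":0,"ty":0,"tz":20,"ax":0,"ay":0,"az":0.145,"jaw":-1},{"tx":0,"ty":0,"tz":20,"ax":0,"ay":0,"az":0.145,"jaw":-1},{"tx":0,"ty":0,"tz":20,"ax":0,"ay":0,"az":0.145,"jaw":-1},{"tx":20,"ty":-40,"tz":0,"ax":0,"ay":0,"az":0,"jaw":-1}]' 20; python3 g.py 562 -111 130 -20
```

```text
time_s: 1.32
eef_pos: [151.2, -480.5, 149.8]
ee_rot: [-0.001, 0.984, -0.177, -0.0]
force: [1.0, 0.5, -0.2]
grip_width: 0.999
grip_force: 0.0
t 1.32 pos [ 151.2 -480.5  149.8] turn [-0.002  0.001 -0.006] then shift [ 259.6 -487.7   19.8] F [ 1.    0.49 -0.21] grip 0.0 0.999
```

```bash
python3 -m jog '[{"tx":25,"ty":-50,"tz":0,"ax":0,"ay":0,"az":0,"jaw":-1},{"tx":25,"ty":-50,"tz":0,"ax":0,"ay":0,"az":0,"jaw":-1},{"tx":25,"ty":-50,"tz":0,"ax":0,"ay":0,"az":0,"jaw":-1},{"tx":25,"ty":-50,"tz":0,"ax":0,"ay":0,"az":0,"jaw":-1},{"tx":25,"ty":-50,"tz":0,"ax":0,"ay":0,"az":0,"jaw":-1}]'; python3 g.py 562 -111 130 -20
```

```text
time_s: 1.95
eef_pos: [356.4, -287.3, 151.5]
ee_rot: [0.0, 0.985, -0.174, 0.0]
force: [0.4, -0.4, 1.7]
grip_width: 1.002
grip_force: 0.0
t 1.95 pos [ 356.4 -287.3  151.5] turn [ 0.    -0.001 -0.001] then shift [ 132.9 -235.9   21.5] F [ 0.42 -0.38  1.71] grip 0.0 1.002
```

```bash
python3 -m jog '[{"tx":27,"ty":-48,"tz":0,"ax":0,"ay":0,"az":0,"jaw":-1},{"tx":27,"ty":-48,"tz":0,"ax":0,"ay":0,"az":0,"jaw":-1},{"tx":27,"ty":-48,"tz":0,"ax":0,"ay":0,"az":0,"jaw":-1},{"tx":27,"ty":-48,"tz":0,"ax":0,"ay":0,"az":0,"jaw":-1},{"tx":25,"ty":-44,"tz":20,"ax":0,"ay":0,"az":0,"jaw":-1}]'; python3 -m jog '[{"tx":0,"ty":0,"tz":0,"ax":0,"ay":0,"az":0,"jaw":-1}]'; python3 g.py 562 -111 130 -20; python3 - <<'E'
from h import *
s=sense(); c=capture("wrist"); cv2.imwrite("pics/w1.png",c["color"][:,:,::-1])
from scipy.spatial.transform import Rotation as T
w,x,y,z=s["ee_rot"]; M=np.eye(4); M[:3,:3]=T.from_quat([x,y,z,w]).as_matrix(); M[:3,3]=s["eef_pos"]
c["camera_from_world"]=np.linalg.inv(M@c["mount"]); P=cloud(c).reshape(-1,3)
m=(P[:,2]>50)&(P[:,2]<66)&(np.hypot(P[:,0]-562,P[:,1]+111)<55)
print(m.sum(),cv2.minAreaRect(P[m][:,:2].astype(np.float32)),np.median(P[m][:,2]))
E
```

```text
time_s: 2.58
eef_pos: [563.3, -111.3, 132.3]
ee_rot: [0.0, 0.985, -0.174, 0.002]
force: [-0.3, -1.0, 0.6]
grip_width: 1.001
grip_force: 0.0
time_s: 2.7
eef_pos: [562.0, -110.1, 129.5]
ee_rot: [-0.0, 0.985, -0.172, -0.001]
force: [-0.7, -1.3, -0.0]
grip_width: 0.999
grip_force: 0.0
t 2.7 pos [ 562.  -110.1  129.5] turn [-0.     0.003  0.003] then shift [ 0.4  0.9 -0.5] F [-0.74 -1.33 -0.04] grip 0.0 0.999
5734 ((562.0783081054688, -112.28047943115234), (60.18623733520508, 60.946659088134766), 69.72303009033203) 58.68756934050083
```

```bash
python3 -m jog '[{"tx":0,"ty":1,"tz":40,"ax":0,"ay":0,"az":0,"jaw":-1},{"tx":0,"ty":0,"tz":40,"ax":0,"ay":0,"az":0,"jaw":-1},{"tx":0,"ty":0,"tz":30,"ax":0,"ay":0,"az":0,"jaw":-1},{"tx":0,"ty":0,"tz":8,"ax":0,"ay":0,"az":0,"jaw":-0.7},{"tx":0,"ty":0,"tz":0,"ax":0,"ay":0,"az":0,"jaw":-0.5}]' 20; python3 -m jog '[{"tx":0,"ty":0,"tz":0,"ax":0,"ay":0,"az":0,"jaw":-0.4},{"tx":0,"ty":0,"tz":0,"ax":0,"ay":0,"az":0,"jaw":-0.35},{"tx":0,"ty":0,"tz":0,"ax":0,"ay":0,"az":0,"jaw":-0.3}]' 20
```

```text
time_s: 3.38
eef_pos: [560.9, -114.2, 14.1]
ee_rot: [0.0, 0.985, -0.175, 0.0]
force: [-0.3, 0.7, 0.0]
grip_width: 0.751
grip_force: 0.0
time_s: 3.75
eef_pos: [561.5, -114.0, 14.8]
ee_rot: [0.0, 0.985, -0.174, 0.001]
force: [-1.6, -1.0, 6.4]
grip_width: 0.701
grip_force: 22.4
```

```bash
python3 -m jog '[{"tx":0,"ty":0,"tz":-15,"ax":0,"ay":0,"az":0,"jaw":-0.3},{"tx":0,"ty":0,"tz":-30,"ax":0,"ay":0,"az":0,"jaw":-0.3},{"tx":0,"ty":0,"tz":-35,"ax":0,"ay":0,"az":0,"jaw":-0.3},{"tx":0,"ty":0,"tz":-25,"ax":0,"ay":0,"az":0,"jaw":-0.3},{"tx":0,"ty":0,"tz":0,"ax":0,"ay":0,"az":0,"jaw":-0.3}]' 20; python3 -m jog '[{"tx":0,"ty":0,"tz":0,"ax":0,"ay":0,"az":0,"jaw":-0.3},{"tx":0,"ty":0,"tz":0,"ax":0,"ay":0,"az":0,"jaw":-0.3}]'; python3 - <<'E'
from h import *
f=[]
for i in range(6): f.append(sense()["force"]); capture("wrist")
print(np.round(f,2), np.mean(f,0))
E
python3 g.py 405 -344 112 6; python3 g.py 413 298 112 4
```

```text
time_s: 4.38
eef_pos: [561.7, -113.7, 120.8]
ee_rot: [0.0, 0.985, -0.174, 0.002]
force: [-0.2, 0.1, -2.2]
grip_width: 0.703
grip_force: 22.0
time_s: 4.62
eef_pos: [560.3, -113.3, 117.3]
ee_rot: [-0.0, 0.985, -0.174, -0.001]
force: [-1.2, -0.7, -0.9]
grip_width: 0.703
grip_force: 22.0
[[-1.21 -0.7  -0.89]
 [ 0.11  0.6  -1.1 ]
 [-0.91 -0.51 -0.84]
 [-0.92  1.25 -0.97]
 [-0.54  0.75 -0.78]
 [-0.05 -0.76 -1.48]] [-0.58753838  0.10507157 -1.0095947 ]
t 4.92 pos [ 560.8 -113.4  118. ] turn [-0.     0.    -0.455] then shift [-179.  213.    6.] F [ 0.91 -0.49 -1.64] grip 22.0 0.698
t 4.92 pos [ 560.8 -113.4  118. ] turn [-0.    0.   -0.42] then shift [-118.7 -420.7    6. ] F [ 0.91 -0.49 -1.64] grip 22.0 0.698
```

Lifted weight is about 1.0 N, so C is light and goes to the recycling box, in its far slot at (556.6,-328).

```bash
python3 -m jog '[{"tx":0,"ty":0,"tz":0,"ax":0,"ay":0,"az":-0.15,"jaw":-0.3},{"tx":0,"ty":0,"tz":0,"ax":0,"ay":0,"az":-0.15,"jaw":-0.3},{"tx":0,"ty":0,"tz":0,"ax":0,"ay":0,"az":-0.155,"jaw":-0.3},{"tx":-5,"ty":40,"tz":0,"ax":0,"ay":0,"az":0,"jaw":-0.3},{"tx":-5,"ty":45,"tz":0,"ax":0,"ay":0,"az":0,"jaw":-0.3}]'; python3 g.py 556.6 -328 118 6
```

```text
time_s: 5.55
eef_pos: [559.8, -199.6, 118.4]
ee_rot: [-0.0, 0.999, 0.053, 0.0]
force: [0.5, 0.4, -0.0]
grip_width: 0.7
grip_force: 22.7
t 5.55 pos [ 559.8 -199.6  118.4] turn [-0.    -0.     0.001] then shift [-16.6 127.3   0.4] F [ 0.53  0.4  -0.01] grip 22.7 0.7
```

```bash
python3 -m jog '[{"tx":-6,"ty":45,"tz":0,"ax":0,"ay":0,"az":0,"jaw":-0.3},{"tx":-6,"ty":45,"tz":0,"ax":0,"ay":0,"az":0,"jaw":-0.3},{"tx":-4,"ty":37,"tz":0,"ax":0,"ay":0,"az":0,"jaw":-0.3},{"tx":0,"ty":0,"tz":30,"ax":0,"ay":0,"az":0,"jaw":-0.3},{"tx":0,"ty":0,"tz":0,"ax":0,"ay":0,"az":0,"jaw":-0.3}]'; python3 g.py 556.6 -328 17 6; python3 - <<'E'
from h import *
c=capture("side"); cv2.imwrite("pics/s2.png",cv2.resize(c["color"][60:220,200:440,::-1],None,fx=3,fy=3))
E
```

```text
time_s: 6.18
eef_pos: [556.0, -326.4, 86.0]
ee_rot: [-0.002, 0.999, 0.052, -0.002]
force: [-1.1, 0.9, -0.7]
grip_width: 0.7
grip_force: 23.3
t 6.17 pos [ 556.  -326.4   86. ] turn [-0.004  0.003 -0.   ] then shift [ 0.4  1.7 69. ] F [-1.1   0.94 -0.68] grip 23.3 0.7
```

View pics/s2.png

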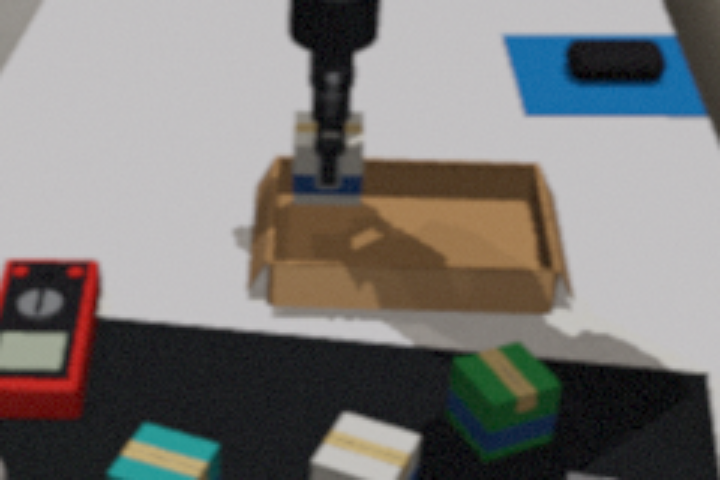

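The carton hangs upright over the far end of the box (about (328,160) in the crop). I'll lower it.

```bash
python3 -m jog '[{"tx":0,"ty":1,"tz":30,"ax":0,"ay":0,"az":0,"jaw":-0.3},{"tx":0,"ty":0,"tz":20,"ax":0,"ay":0,"az":0,"jaw":-0.3},{"tx":0,"ty":0,"tz":10,"ax":0,"ay":0,"az":0,"jaw":-0.3},{"tx":0,"ty":0,"tz":4,"ax":0,"ay":0,"az":0,"jaw":-0.3},{"tx":0,"ty":0,"tz":0,"ax":0,"ay":0,"az":0,"jaw":-0.3}]'; python3 -m jog '[{"tx":0,"ty":0,"tz":1.5,"ax":0,"ay":0,"az":0,"jaw":-0.3},{"tx":0,"ty":0,"tz":0,"ax":0,"ay":0,"az":0,"jaw":-0.3}]'
```

```text
time_s: 6.85
eef_pos: [557.5, -328.1, 24.8]
ee_rot: [0.0, 0.999, 0.052, 0.0]
force: [0.0, 0.6, -0.8]
grip_width: 0.698
grip_force: 23.4
time_s: 7.1
eef_pos: [557.3, -328.1, 23.1]
ee_rot: [0.0, 0.999, 0.052, 0.0]
force: [0.4, -0.2, -1.6]
grip_width: 0.7
grip_force: 23.4
```

```bash
python3 -m jog '[{"tx":0,"ty":0,"tz":1.5,"ax":0,"ay":0,"az":0,"jaw":-0.3},{"tx":0,"ty":0,"tz":0,"ax":0,"ay":0,"az":0,"jaw":-0.3}]'; python3 -m jog '[{"tx":0,"ty":0,"tz":1.5,"ax":0,"ay":0,"az":0,"jaw":-0.3},{"tx":0,"ty":0,"tz":0,"ax":0,"ay":0,"az":0,"jaw":-0.3}]';python3 -m jog '[{"tx":0,"ty":0,"tz":1,"ax":0,"ay":0,"az":0,"jaw":-0.3},{"tx":0,"ty":0,"tz":0,"ax":0,"ay":0,"az":0,"jaw":-0.3}]'
```

```text
time_s: 7.35
eef_pos: [557.2, -328.0, 21.2]
ee_rot: [-0.0, 0.999, 0.052, -0.0]
force: [-0.1, 0.2, 0.1]
grip_width: 0.697
grip_force: 23.4
time_s: 7.6
eef_pos: [557.2, -327.9, 19.6]
ee_rot: [-0.0, 0.999, 0.052, -0.0]
force: [0.3, 1.0, -1.2]
grip_width: 0.706
grip_force: 23.4
time_s: 7.85
eef_pos: [557.3, -328.0, 18.9]
ee_rot: [0.0, 0.999, 0.052, 0.0]
force: [-0.2, -0.4, 0.0]
grip_width: 0.701
grip_force: 23.5
```

```bash
python3 -m jog '[{"tx":0,"ty":0,"tz":1,"ax":0,"ay":0,"az":0,"jaw":-0.3},{"tx":0,"ty":0,"tz":0,"ax":0,"ay":0,"az":0,"jaw":-0.3}]'; python3 -m jog '[{"tx":0,"ty":0,"tz":1,"ax":0,"ay":0,"az":0,"jaw":-0.3},{"tx":0,"ty":0,"tz":0,"ax":0,"ay":0,"az":0,"jaw":-0.3}]'
```

```text
time_s: 8.1
eef_pos: [557.3, -328.0, 18.8]
ee_rot: [0.0, 0.999, 0.052, 0.0]
force: [-3.8, 2.3, 7.6]
grip_width: 0.703
grip_force: 24.2
time_s: 8.35
eef_pos: [557.3, -328.1, 18.8]
ee_rot: [0.0, 0.999, 0.052, 0.0]
force: [-6.7, 4.7, 14.8]
grip_width: 0.701
grip_force: 25.0
```

Floor contact. I'll ease off, open slowly and rise.

```bash
python3 -m jog '[{"tx":0,"ty":0,"tz":-1.5,"ax":0,"ay":0,"az":0,"jaw":-0.3},{"tx":0,"ty":0,"tz":0,"ax":0,"ay":0,"az":0,"jaw":-0.45},{"tx":0,"ty":0,"tz":0,"ax":0,"ay":0,"az":0,"jaw":-0.7},{"tx":0,"ty":0,"tz":0,"ax":0,"ay":0,"az":0,"jaw":-1},{"tx":0,"ty":0,"tz":0,"ax":0,"ay":0,"az":0,"jaw":-1}]'; python3 -m jog '[{"tx":0,"ty":0,"tz":-20,"ax":0,"ay":0,"az":0,"jaw":-1},{"tx":0,"ty":0,"tz":-40,"ax":0,"ay":0,"az":0,"jaw":-1},{"tx":0,"ty":0,"tz":-50,"ax":0,"ay":0,"az":0,"jaw":-1},{"tx":0,"ty":-40,"tz":0,"ax":0,"ay":0,"az":0.134,"jaw":-1},{"tx":0,"ty":-40,"tz":0,"ax":0,"ay":0,"az":0.134,"jaw":-1}]'; python3 g.py 490.7 2.5 130 -17
```

```text
time_s: 8.98
eef_pos: [557.2, -328.0, 18.2]
ee_rot: [-0.0, 0.999, 0.052, -0.0]
force: [-0.4, -0.3, -1.2]
grip_width: 1.0
grip_force: 0.0
time_s: 9.6
eef_pos: [554.2, -247.7, 130.4]
ee_rot: [0.001, 0.996, -0.084, 0.001]
force: [0.9, 0.4, -0.3]
grip_width: 1.004
grip_force: 0.0
t 9.6 pos [ 554.2 -247.7  130.4] turn [ 0.001 -0.002  0.128] then shift [-133.9 -220.7    0.4] F [ 0.93  0.39 -0.28] grip 0.0 1.004
```

```bash
python3 -m jog '[{"tx":0,"ty":0,"tz":0,"ax":0,"ay":0,"az":0.128,"jaw":-1},{"tx":-30,"ty":-50,"tz":0,"ax":0,"ay":0,"az":0,"jaw":-1},{"tx":-30,"ty":-50,"tz":0,"ax":0,"ay":0,"az":0,"jaw":-1},{"tx":-30,"ty":-50,"tz":0,"ax":0,"ay":0,"az":0,"jaw":-1},{"tx":-30,"ty":-50,"tz":0,"ax":0,"ay":0,"az":0,"jaw":-1}]'; python3 -m jog '[{"tx":-14,"ty":-21,"tz":0,"ax":0,"ay":0,"az":0,"jaw":-1},{"tx":0,"ty":0,"tz":0,"ax":0,"ay":0,"az":0,"jaw":-1}]'; cat > w.py <<'E'
import sys
from h import *
from scipy.spatial.transform import Rotation as T
cx,cy=map(float,sys.argv[1:3])
s=sense(); c=capture("wrist")
w,x,y,z=s["ee_rot"]; M=np.eye(4); M[:3,:3]=T.from_quat([x,y,z,w]).as_matrix(); M[:3,3]=s["eef_pos"]
c["camera_from_world"]=np.linalg.inv(M@c["mount"]); P=cloud(c).reshape(-1,3)
m=(P[:,2]>50)&(P[:,2]<66)&(np.hypot(P[:,0]-cx,P[:,1]-cy)<55)
print(m.sum(),np.round(np.hstack([np.ravel(a) for a in cv2.minAreaRect(P[m][:,:2].astype(np.float32))]),1),np.median(P[m][:,2]))
E
python3 w.py 490.7 2.5; python3 g.py 490.7 2.5 130 -17
```

```text
time_s: 10.22
eef_pos: [496.4, -20.6, 129.8]
ee_rot: [0.0, 0.989, -0.145, 0.001]
force: [1.6, 0.2, 0.9]
grip_width: 0.995
grip_force: 0.0
time_s: 10.48
eef_pos: [489.3, 3.0, 129.7]
ee_rot: [0.0, 0.99, -0.144, 0.001]
force: [0.4, -1.4, 0.1]
grip_width: 1.004
grip_force: 0.0
5732 [490.6   2.   60.1  61.1  73.2] 58.66753645711235
t 10.53 pos [489.8   1.9 129.5] turn [ 0.    -0.002  0.007] then shift [ 0.7 -0.8 -0.5] F [ 1.09  0.44 -0.15] grip 0.0 0.998
```

```bash
python3 -m jog '[{"tx":0,"ty":0,"tz":40,"ax":0,"ay":0,"az":0,"jaw":-1},{"tx":0,"ty":0,"tz":40,"ax":0,"ay":0,"az":0,"jaw":-1},{"tx":0,"ty":0,"tz":30,"ax":0,"ay":0,"az":0,"jaw":-1},{"tx":0,"ty":0,"tz":6,"ax":0,"ay":0,"az":0,"jaw":-0.7},{"tx":0,"ty":0,"tz":0,"ax":0,"ay":0,"az":0,"jaw":-0.5}]' 20; python3 -m jog '[{"tx":0,"ty":0,"tz":0,"ax":0,"ay":0,"az":0,"jaw":-0.4},{"tx":0,"ty":0,"tz":0,"ax":0,"ay":0,"az":0,"jaw":-0.35},{"tx":0,"ty":0,"tz":0,"ax":0,"ay":0,"az":0,"jaw":-0.3}]' 20
```

```text
time_s: 11.15
eef_pos: [490.0, 1.2, 13.0]
ee_rot: [0.0, 0.989, -0.145, 0.0]
force: [0.2, -0.1, -0.2]
grip_width: 0.748
grip_force: 0.0
time_s: 11.52
eef_pos: [490.2, 1.4, 13.5]
ee_rot: [0.0, 0.989, -0.145, 0.001]
force: [-1.9, -3.6, 7.0]
grip_width: 0.702
grip_force: 22.9
```

```bash
python3 -m jog '[{"tx":0,"ty":0,"tz":-15,"ax":0,"ay":0,"az":0,"jaw":-0.3},{"tx":0,"ty":0,"tz":-30,"ax":0,"ay":0,"az":0,"jaw":-0.3},{"tx":0,"ty":0,"tz":-35,"ax":0,"ay":0,"az":0,"jaw":-0.3},{"tx":0,"ty":0,"tz":-25,"ax":0,"ay":0,"az":0,"jaw":-0.3},{"tx":0,"ty":0,"tz":0,"ax":0,"ay":0,"az":0,"jaw":-0.3}]' 20; python3 -m jog '[{"tx":0,"ty":0,"tz":0,"ax":0,"ay":0,"az":0,"jaw":-0.3},{"tx":0,"ty":0,"tz":0,"ax":0,"ay":0,"az":0,"jaw":-0.3}]'; cat > f.py <<'E'
from h import *
f=[]
for i in range(6): f.append(sense()["force"]); capture("wrist")
print(np.mean(f,0))
E
python3 f.py; python3 g.py 482 -336 118 6; python3 g.py 490 328 118 4
```

```text
time_s: 12.15
eef_pos: [489.9, 2.0, 119.1]
ee_rot: [0.0, 0.989, -0.145, 0.002]
force: [1.0, 0.1, -4.4]
grip_width: 0.698
grip_force: 24.2
time_s: 12.4
eef_pos: [488.7, 2.1, 116.2]
ee_rot: [-0.0, 0.989, -0.145, -0.001]
force: [0.5, -0.6, -4.4]
grip_width: 0.7
grip_force: 24.2
[ 0.08483632 -0.33354309 -3.65445827]
t 12.7 pos [489.2   1.9 117.1] turn [-0.     0.    -0.396] then shift [-42.5 335.3  -0.9] F [-0.17  0.59 -3.65] grip 24.2 0.701
t 12.7 pos [489.2   1.9 117.1] turn [-0.     0.    -0.361] then shift [  23.5 -325.2   -0.9] F [-0.17  0.59 -3.65] grip 24.2 0.701
```

B weighs about 3.7 N, so it is heavy and goes to the stock tray at (440,325).

```bash
python3 -m jog '[{"tx":0,"ty":0,"tz":0,"ax":0,"ay":0,"az":-0.12,"jaw":-0.3},{"tx":0,"ty":0,"tz":0,"ax":0,"ay":0,"az":-0.12,"jaw":-0.3},{"tx":0,"ty":0,"tz":0,"ax":0,"ay":0,"az":-0.121,"jaw":-0.3},{"tx":-3,"ty":-35,"tz":0,"ax":0,"ay":0,"az":0,"jaw":-0.3},{"tx":-3,"ty":-45,"tz":0,"ax":0,"ay":0,"az":0,"jaw":-0.3}]'; python3 -m jog '[{"tx":-4,"ty":-50,"tz":0,"ax":0,"ay":0,"az":0,"jaw":-0.3},{"tx":-4,"ty":-50,"tz":0,"ax":0,"ay":0,"az":0,"jaw":-0.3},{"tx":-4,"ty":-50,"tz":0,"ax":0,"ay":0,"az":0,"jaw":-0.3},{"tx":-4,"ty":-50,"tz":0,"ax":0,"ay":0,"az":0,"jaw":-0.3},{"tx":-4,"ty":-42,"tz":0,"ax":0,"ay":0,"az":0,"jaw":-0.3}]'; python3 g.py 440 325 18.5 4
```

```text
time_s: 13.32
eef_pos: [477.7, 81.8, 117.3]
ee_rot: [0.0, 0.999, 0.034, 0.0]
force: [0.7, 0.7, -4.0]
grip_width: 0.697
grip_force: 25.3
time_s: 13.95
eef_pos: [440.4, 323.2, 117.2]
ee_rot: [-0.0, 0.999, 0.035, 0.0]
force: [0.6, -0.6, -3.7]
grip_width: 0.701
grip_force: 25.3
t 13.95 pos [440.4 323.2 117.2] turn [-0.    -0.     0.001] then shift [-0.2 -1.9 98.7] F [ 0.59 -0.56 -3.74] grip 25.3 0.701
```

```bash
python3 -m jog '[{"tx":0,"ty":0,"tz":30,"ax":0,"ay":0,"az":0,"jaw":-0.3},{"tx":0,"ty":0,"tz":35,"ax":0,"ay":0,"az":0,"jaw":-0.3},{"tx":0,"ty":0,"tz":20,"ax":0,"ay":0,"az":0,"jaw":-0.3},{"tx":0,"ty":0,"tz":9,"ax":0,"ay":0,"az":0,"jaw":-0.3},{"tx":0,"ty":0,"tz":0,"ax":0,"ay":0,"az":0,"jaw":-0.3}]'; python3 -m jog '[{"tx":0,"ty":0,"tz":1.5,"ax":0,"ay":0,"az":0,"jaw":-0.3},{"tx":0,"ty":0,"tz":1,"ax":0,"ay":0,"az":0,"jaw":-0.3},{"tx":0,"ty":0,"tz":0,"ax":0,"ay":0,"az":0,"jaw":-0.3}]'; python3 g.py 440 325 18 4
```

```text
time_s: 14.58
eef_pos: [441.0, 321.3, 23.2]
ee_rot: [0.0, 0.999, 0.035, -0.0]
force: [-0.5, 0.5, -4.9]
grip_width: 0.7
grip_force: 26.7
time_s: 14.95
eef_pos: [441.0, 321.4, 21.1]
ee_rot: [-0.0, 0.999, 0.035, 0.0]
force: [-0.1, -0.1, -4.2]
grip_width: 0.696
grip_force: 26.8
t 14.95 pos [441.  321.4  21.1] turn [-0. -0. -0.] then shift [-0.8 -3.7  3.1] F [-0.06 -0.13 -4.24] grip 26.8 0.696
```

```bash
python3 -m jog '[{"tx":0,"ty":0,"tz":1,"ax":0,"ay":0,"az":0,"jaw":-0.3},{"tx":0,"ty":0,"tz":1,"ax":0,"ay":0,"az":0,"jaw":-0.3},{"tx":0,"ty":0,"tz":0,"ax":0,"ay":0,"az":0,"jaw":-0.3}]'; python3 -m jog '[{"tx":0,"ty":0,"tz":0.7,"ax":0,"ay":0,"az":0,"jaw":-0.3},{"tx":0,"ty":0,"tz":0,"ax":0,"ay":0,"az":0,"jaw":-0.3}]'
```

```text
time_s: 15.32
eef_pos: [440.9, 321.3, 18.7]
ee_rot: [0.0, 0.999, 0.035, -0.0]
force: [-0.4, 1.1, -3.1]
grip_width: 0.705
grip_force: 26.8
time_s: 15.58
eef_pos: [440.9, 321.3, 18.1]
ee_rot: [0.0, 0.999, 0.035, -0.0]
force: [0.8, 0.1, -3.6]
grip_width: 0.698
grip_force: 26.8
```

```bash
python3 -m jog '[{"tx":0,"ty":0,"tz":0.7,"ax":0,"ay":0,"az":0,"jaw":-0.3},{"tx":0,"ty":0,"tz":0,"ax":0,"ay":0,"az":0,"jaw":-0.3}]'; python3 -m jog '[{"tx":0,"ty":0,"tz":0.7,"ax":0,"ay":0,"az":0,"jaw":-0.3},{"tx":0,"ty":0,"tz":0,"ax":0,"ay":0,"az":0,"jaw":-0.3}]'
```

```text
time_s: 15.82
eef_pos: [441.0, 321.4, 17.7]
ee_rot: [-0.0, 0.999, 0.035, 0.0]
force: [-2.3, -0.6, 2.2]
grip_width: 0.7
grip_force: 27.3
time_s: 16.08
eef_pos: [441.0, 321.4, 17.7]
ee_rot: [0.0, 0.999, 0.035, 0.0]
force: [-5.0, -1.9, 9.5]
grip_width: 0.695
grip_force: 28.2
```

```bash
python3 -m jog '[{"tx":0,"ty":0,"tz":-0.7,"ax":0,"ay":0,"az":0,"jaw":-0.4},{"tx":0,"ty":0,"tz":0,"ax":0,"ay":0,"az":0,"jaw":-0.6},{"tx":0,"ty":0,"tz":0,"ax":0,"ay":0,"az":0,"jaw":-1},{"tx":0,"ty":0,"tz":0,"ax":0,"ay":0,"az":0,"jaw":-1},{"tx":0,"ty":0,"tz":0,"ax":0,"ay":0,"az":0,"jaw":-1}]'; python3 -m jog '[{"tx":0,"ty":0,"tz":-20,"ax":0,"ay":0,"az":0,"jaw":-1},{"tx":0,"ty":0,"tz":-40,"ax":0,"ay":0,"az":0,"jaw":-1},{"tx":0,"ty":0,"tz":-52,"ax":0,"ay":0,"az":0,"jaw":-1},{"tx":0,"ty":20,"tz":0,"ax":0,"ay":0,"az":-0.145,"jaw":-1},{"tx":0,"ty":20,"tz":0,"ax":0,"ay":0,"az":-0.145,"jaw":-1}]'; python3 g.py 520 128.5 130 20.7
```

```text
time_s: 16.7
eef_pos: [441.0, 321.3, 17.4]
ee_rot: [-0.0, 0.999, 0.035, 0.0]
force: [0.3, -0.0, -0.8]
grip_width: 1.002
grip_force: 0.0
time_s: 17.32
eef_pos: [446.6, 281.5, 129.9]
ee_rot: [-0.0, 0.983, 0.182, 0.001]
force: [-0.2, -0.2, -1.0]
grip_width: 0.999
grip_force: 0.0
t 17.32 pos [446.6 281.5 129.9] turn [ 0.    -0.001  0.004] then shift [ 1.460e+01  1.691e+02 -1.000e-01] F [-0.21 -0.21 -1.  ] grip 0.0 0.999
```

```bash
python3 -m jog '[{"tx":4,"ty":45,"tz":0,"ax":0,"ay":0,"az":0,"jaw":-1},{"tx":4,"ty":45,"tz":0,"ax":0,"ay":0,"az":0,"jaw":-1},{"tx":4,"ty":45,"tz":0,"ax":0,"ay":0,"az":0,"jaw":-1},{"tx":3,"ty":34,"tz":0,"ax":0,"ay":0,"az":0,"jaw":-1},{"tx":0,"ty":0,"tz":0,"ax":0,"ay":0,"az":0,"jaw":-1}]'; python3 w.py 520 128.5; python3 g.py 520 128.5 13 20.7
python3 - <<'E'
from h import *
c=capture("top"); P=cloud(c).reshape(-1,3)
for x,y in ((441,323),(557,-328)):
    m=(P[:,2]>52)&(P[:,2]<75)&(np.hypot(P[:,0]-x,P[:,1]-y)<55); print(m.sum(), np.median(P[m][:,2]),cv2.minAreaRect(P[m][:,:2].astype(np.float32)))
E
```

```text
time_s: 17.95
eef_pos: [520.9, 127.2, 129.3]
ee_rot: [0.0, 0.984, 0.177, 0.0]
force: [-0.3, -0.2, -0.4]
grip_width: 1.0
grip_force: 0.0
5725 [519.9 127.9  61.   60.1  20.7] 58.66307592816483
t 18.0 pos [520.2 128.4 129.3] turn [-0.     0.    -0.003] then shift [-2.000e-01 -1.000e-01  1.163e+02] F [ 0.55  0.65 -0.7 ] grip 0.0 1.003
699 60.976612885159284 ((439.5789489746094, 321.824951171875), (60.394752502441406, 60.69672775268555), 4.81642484664917)
647 60.96928049254302 ((556.5319213867188, -327.24615478515625), (60.30477523803711, 62.04510498046875), 6.065093994140625)
```

Both placed cartons stand flat, with their tops at about 61 mm (4 + 58). Now carton A.

```bash
python3 -m jog '[{"tx":0,"ty":0,"tz":40,"ax":0,"ay":0,"az":0,"jaw":-1},{"tx":0,"ty":0,"tz":40,"ax":0,"ay":0,"az":0,"jaw":-1},{"tx":0,"ty":0,"tz":30,"ax":0,"ay":0,"az":0,"jaw":-1},{"tx":0,"ty":0,"tz":6,"ax":0,"ay":0,"az":0,"jaw":-0.7},{"tx":0,"ty":0,"tz":0,"ax":0,"ay":0,"az":0,"jaw":-0.5}]' 20; python3 -m jog '[{"tx":0,"ty":0,"tz":0,"ax":0,"ay":0,"az":0,"jaw":-0.4},{"tx":0,"ty":0,"tz":0,"ax":0,"ay":0,"az":0,"jaw":-0.35},{"tx":0,"ty":0,"tz":0,"ax":0,"ay":0,"az":0,"jaw":-0.3}]' 20
```

```text
time_s: 18.68
eef_pos: [520.3, 129.5, 14.1]
ee_rot: [0.0, 0.984, 0.179, 0.0]
force: [-0.4, 0.4, -0.0]
grip_width: 0.747
grip_force: 0.0
time_s: 19.05
eef_pos: [521.0, 129.1, 14.8]
ee_rot: [0.0, 0.984, 0.179, 0.001]
force: [-0.9, -0.9, 6.8]
grip_width: 0.703
grip_force: 22.6
```

```bash
python3 -m jog '[{"tx":0,"ty":0,"tz":-15,"ax":0,"ay":0,"az":0,"jaw":-0.3},{"tx":0,"ty":0,"tz":-30,"ax":0,"ay":0,"az":0,"jaw":-0.3},{"tx":0,"ty":0,"tz":-35,"ax":0,"ay":0,"az":0,"jaw":-0.3},{"tx":0,"ty":0,"tz":-25,"ax":0,"ay":0,"az":0,"jaw":-0.3},{"tx":0,"ty":0,"tz":0,"ax":0,"ay":0,"az":0,"jaw":-0.3}]' 20; python3 -m jog '[{"tx":0,"ty":0,"tz":0,"ax":0,"ay":0,"az":0,"jaw":-0.3},{"tx":0,"ty":0,"tz":0,"ax":0,"ay":0,"az":0,"jaw":-0.3}]'; python3 f.py; python3 g.py 440 -340 118 6; python3 g.py 540 330 118 4
```

```text
time_s: 19.68
eef_pos: [520.7, 129.1, 120.2]
ee_rot: [0.0, 0.984, 0.179, 0.002]
force: [-0.2, -0.2, -5.6]
grip_width: 0.699
grip_force: 24.9
time_s: 19.92
eef_pos: [519.5, 128.9, 117.2]
ee_rot: [-0.0, 0.984, 0.179, -0.001]
force: [-0.1, -1.1, -5.1]
grip_width: 0.7
grip_force: 24.9
[-0.13943646 -0.04410388 -5.08234606]
t 20.23 pos [520.  128.9 118.1] turn [-0.     0.     0.255] then shift [-1.286e+02  4.580e+02  1.000e-01] F [ 0.25  0.6  -5.44] grip 24.9 0.702
t 20.23 pos [520.  128.9 118.1] turn [-0.    0.    0.29] then shift [ 3.390e+01 -1.992e+02  1.000e-01] F [ 0.25  0.6  -5.44] grip 24.9 0.702
```

A weighs about 5.1 N, so it is heavy and goes to the tray at (540,331). The grip crept up on the last carry, so I'll try easing it slightly.

```bash
python3 -m jog '[{"tx":0,"ty":0,"tz":0,"ax":0,"ay":0,"az":0.1,"jaw":-0.34}]' 20;  python3 -m jog '[{"tx":0,"ty":0,"tz":0,"ax":0,"ay":0,"az":0.1,"jaw":-0.36}]' 20; python3 -m jog '[{"tx":0,"ty":0,"tz":0,"ax":0,"ay":0,"az":0.09,"jaw":-0.37}]' 20
```

```text
time_s: 20.35
eef_pos: [520.1, 128.9, 118.3]
ee_rot: [-0.0, 0.992, 0.128, -0.0]
force: [0.9, 0.2, -5.1]
grip_width: 0.694
grip_force: 25.0
time_s: 20.48
eef_pos: [520.1, 128.9, 118.3]
ee_rot: [-0.0, 0.997, 0.078, -0.0]
force: [0.7, -0.2, -4.9]
grip_width: 0.706
grip_force: 25.0
time_s: 20.6
eef_pos: [520.1, 128.9, 118.3]
ee_rot: [-0.0, 0.999, 0.033, -0.0]
force: [0.6, -0.2, -5.4]
grip_width: 0.698
grip_force: 25.0
```

```bash
python3 -m jog '[{"tx":2,"ty":-10,"tz":0,"ax":0,"ay":0,"az":0,"jaw":-0.37},{"tx":4,"ty":-20,"tz":0,"ax":0,"ay":0,"az":0,"jaw":-0.37},{"tx":4,"ty":-26,"tz":0,"ax":0,"ay":0,"az":0,"jaw":-0.37},{"tx":4,"ty":-28,"tz":0,"ax":0,"ay":0,"az":0,"jaw":-0.37},{"tx":4,"ty":-28,"tz":0,"ax":0,"ay":0,"az":0,"jaw":-0.37}]'; python3 -m jog '[{"tx":4,"ty":-28,"tz":0,"ax":0,"ay":0,"az":0,"jaw":-0.37},{"tx":4,"ty":-26,"tz":0,"ax":0,"ay":0,"az":0,"jaw":-0.37},{"tx":4,"ty":-20,"tz":0,"ax":0,"ay":0,"az":0,"jaw":-0.37},{"tx":4,"ty":-13,"tz":0,"ax":0,"ay":0,"az":0,"jaw":-0.37},{"tx":0,"ty":0,"tz":0,"ax":0,"ay":0,"az":0,"jaw":-0.37}]'; python3 g.py 540 330 20 4
```

```text
time_s: 21.22
eef_pos: [530.2, 243.5, 118.3]
ee_rot: [-0.0, 0.999, 0.036, -0.0]
force: [-0.1, -0.5, -4.7]
grip_width: 0.701
grip_force: 24.8
time_s: 21.85
eef_pos: [540.0, 330.5, 118.1]
ee_rot: [0.0, 0.999, 0.036, -0.0]
force: [0.4, -0.2, -4.3]
grip_width: 0.697
grip_force: 24.8
t 21.85 pos [540.  330.5 118.1] turn [0.    0.    0.002] then shift [-0.1  0.5 98.1] F [ 0.36 -0.2  -4.3 ] grip 24.8 0.697
```

No creep this time. Lowering gently.

```bash
python3 -m jog '[{"tx":0,"ty":0,"tz":10,"ax":0,"ay":0,"az":0,"jaw":-0.37},{"tx":0,"ty":0,"tz":18,"ax":0,"ay":0,"az":0,"jaw":-0.37},{"tx":0,"ty":0,"tz":22,"ax":0,"ay":0,"az":0,"jaw":-0.37},{"tx":0,"ty":0,"tz":20,"ax":0,"ay":0,"az":0,"jaw":-0.37},{"tx":0,"ty":0,"tz":14,"ax":0,"ay":0,"az":0,"jaw":-0.37}]'; python3 -m jog '[{"tx":0,"ty":0,"tz":8,"ax":0,"ay":0,"az":0,"jaw":-0.37},{"tx":0,"ty":0,"tz":4,"ax":0,"ay":0,"az":0,"jaw":-0.37},{"tx":0,"ty":0,"tz":0.5,"ax":0,"ay":0,"az":0,"jaw":-0.37},{"tx":0,"ty":0,"tz":0,"ax":0,"ay":0,"az":0,"jaw":-0.37}]'
```

```text
time_s: 22.48
eef_pos: [539.5, 329.2, 32.3]
ee_rot: [0.0, 0.999, 0.035, -0.001]
force: [0.4, 0.7, -5.6]
grip_width: 0.695
grip_force: 24.8
time_s: 22.98
eef_pos: [540.4, 329.9, 22.4]
ee_rot: [-0.0, 0.999, 0.035, 0.0]
force: [-0.6, 0.3, -4.6]
grip_width: 0.699
grip_force: 24.8
```

```bash
python3 -m jog '[{"tx":0,"ty":0,"tz":1,"ax":0,"ay":0,"az":0,"jaw":-0.37},{"tx":0,"ty":0,"tz":1,"ax":0,"ay":0,"az":0,"jaw":-0.37},{"tx":0,"ty":0,"tz":0,"ax":0,"ay":0,"az":0,"jaw":-0.37}]'; python3 -m jog '[{"tx":0,"ty":0,"tz":0.7,"ax":0,"ay":0,"az":0,"jaw":-0.37},{"tx":0,"ty":0,"tz":0,"ax":0,"ay":0,"az":0,"jaw":-0.37}]'; python3 -m jog '[{"tx":0,"ty":0,"tz":0.7,"ax":0,"ay":0,"az":0,"jaw":-0.37},{"tx":0,"ty":0,"tz":0,"ax":0,"ay":0,"az":0,"jaw":-0.37}]'
```

```text
time_s: 23.35
eef_pos: [540.1, 329.8, 19.9]
ee_rot: [0.0, 0.999, 0.035, -0.0]
force: [0.3, -0.5, -4.6]
grip_width: 0.698
grip_force: 24.8
time_s: 23.6
eef_pos: [540.1, 329.8, 19.1]
ee_rot: [0.0, 0.999, 0.035, -0.0]
force: [-0.2, -0.1, -4.4]
grip_width: 0.699
grip_force: 24.8
time_s: 23.85
eef_pos: [540.2, 329.9, 18.9]
ee_rot: [0.0, 0.999, 0.035, 0.0]
force: [-2.6, -0.4, -0.0]
grip_width: 0.699
grip_force: 25.3
```

Contact with the floor (the load is gone). Release and rise clear.

```bash
python3 -m jog '[{"tx":0,"ty":0,"tz":0,"ax":0,"ay":0,"az":0,"jaw":-0.45},{"tx":0,"ty":0,"tz":0,"ax":0,"ay":0,"az":0,"jaw":-0.6},{"tx":0,"ty":0,"tz":0,"ax":0,"ay":0,"az":0,"jaw":-1},{"tx":0,"ty":0,"tz":0,"ax":0,"ay":0,"az":0,"jaw":-1},{"tx":0,"ty":0,"tz":0,"ax":0,"ay":0,"az":0,"jaw":-1}]'; python3 -m jog '[{"tx":0,"ty":0,"tz":-20,"ax":0,"ay":0,"az":0,"jaw":-1},{"tx":0,"ty":0,"tz":-40,"ax":0,"ay":0,"az":0,"jaw":-1},{"tx":0,"ty":0,"tz":-50,"ax":0,"ay":0,"az":0,"jaw":-1},{"tx":-30,"ty":40,"tz":-30,"ax":0,"ay":0,"az":0,"jaw":-1},{"tx":-30,"ty":40,"tz":0,"ax":0,"ay":0,"az":0,"jaw":-1}]'; python3 -m jog '[{"tx":-30,"ty":40,"tz":0,"ax":0,"ay":0,"az":0,"jaw":-1},{"tx":-30,"ty":40,"tz":0,"ax":0,"ay":0,"az":0,"jaw":-1},{"tx":0,"ty":0,"tz":0,"ax":0,"ay":0,"az":0,"jaw":-1}]'; python3 - <<'E'
from h import *
c=capture("top"); P=cloud(c).reshape(-1,3); cv2.imwrite("pics/end.png",c["color"][:,:,::-1])
for x,y in ((441,323),(540,330),(557,-328)):
    m=(P[:,2]>52)&(P[:,2]<75)&(np.hypot(P[:,0]-x,P[:,1]-y)<48); print(m.sum(), np.median(P[m][:,2]),cv2.minAreaRect(P[m][:,:2].astype(np.float32)))
E
```

```text
time_s: 24.48
eef_pos: [540.2, 329.8, 18.5]
ee_rot: [-0.0, 0.999, 0.035, 0.0]
force: [-0.4, -0.2, 0.6]
grip_width: 1.001
grip_force: 0.0
time_s: 25.1
eef_pos: [486.3, 245.3, 162.2]
ee_rot: [-0.001, 0.999, 0.035, 0.003]
force: [0.8, -0.4, -0.3]
grip_width: 1.002
grip_force: 0.0
time_s: 25.48
eef_pos: [430.6, 160.3, 160.0]
ee_rot: [0.0, 0.999, 0.034, 0.001]
force: [1.1, -0.1, 0.2]
grip_width: 1.001
grip_force: 0.0
217 60.78956358573919 ((437.96124267578125, 341.0107421875), (58.0027961730957, 23.370521545410156), 1.5226224660873413)
682 60.82801940352522 ((536.7268676757812, 329.592041015625), (59.78509521484375, 61.45961380004883), 2.7509381771087646)
651 60.92136246254472 ((556.4927978515625, -326.9919128417969), (60.663291931152344, 61.396488189697266), 6.802517890930176)
```

View pics/end.png

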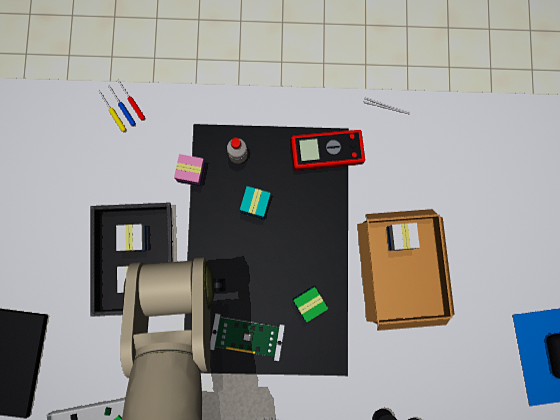

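The tray holds two cartons, at (131,237) and (125,278), the second partly hidden by the arm. The box holds one at (403,236). All are tape side up, and the multimeter, bottle and look-alikes have not moved.

```bash
python3 -c "
from rig import *
print(finish_job())"
```

```text
the job is handed in; nothing more can be done
None
```

The job is handed in: the two heavy cartons (about 3.7 N and 5.1 N) stand in the stock tray and the light one (about 1.0 N) in the recycling box, all upright and tape side up; grip never read above 28.2 N.

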